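Seat a turned bush in the sprung nest of a bush gauge and hold it down for the reading

ROBOT

A 6-joint arm with a two-finger parallel gripper is mounted at the origin on the work surface; the furniture and walls round the work are solid. World frame = base frame: x ahead of the robot, y to its left, z up, the work surface at z = 0. Lengths are in mm, angles in rad, forces in N, time in s.
With the tool pointing down it reaches from about 300 to 750 mm from the base axis. Payload 8.5 kg.
Tool frame: the origin (TCP) lies on the centre line of the jaws, within the pads' length; the fingertips stand 11 mm ahead of it and the grasp point (between the pads) lies 8 mm behind it; z points along the fingers, x is the direction in which the jaws open and shut, and the axes are right-handed (so a half turn about z gives the same grasp; the last joint's range is limited). The gripper opens to 85 mm and grips with 20 to 120 N. Pads are 22 mm wide; open, the fingers measure 114 mm over their backs; the gripper's body (76 mm by 85 mm) begins 54 mm behind the grasp point. The pads swing forward as they close: fully open they stand 13 mm farther back than shut.
Start: joints at [-1.53, 0.381, 1.297, -0, 1.464, -0.215], TCP at [139.156, -532.087, 242.322] pointing down, gripper open.
Joint ranges: [-3.11, 3.11], [-0.89, 2.33], [0.22, 2.48], [-1.42, 4.56], [0.17, 2.85], [-2.88, 2.88]. Speed limits (rad/s): [2.39, 2.39, 3.14, 3.14, 3.14, 3.14].

INTERFACE

Orientations are given as a rotation vector (axis times angle).
In Python, from station import robot gives the robot as it stands.
- The arm moves only by the tool move_arm, never from a script. Its argument "moves" is a list of rows, each an object with "jaw": the finger opening in mm, from 0 to 85.4; "xyz": the shift along the tool's x, y, z in mm, a list of three; "rotation": the turn, a rotation vector about the tool's x, y, z in rad, a list of three. A call has 1 to 20 rows; each row shifts and turns the commanded pose from where the row before left it, along the tool's axes as they then stand; what a row does not reach is not made up. A row lasts 1/10 s, in which the tool goes at most 50 mm and 8.59 degrees, less where a joint would pass 70% of its speed; a pose out of reach is approached as far as the arm can. A call with a gripper value outside its range is refused whole. The fingers move at their own pace and stop on an object; the grip force is fixed at half the most. Time passes only in rows, so rows that do not move let the fingers close. It gives the time, the measured TCP pose, the force and the opening at its end, in the units of the state.
- robot.get_obs(): the state, without advancing time (a new reading comes with each control period).
- robot.get_image(name): name is "side" or "top"; returns the picture (384x512x3 uint8, red, green, blue); there is no depth.
- robot.camera_params(name): a dict with "K" (3x3 intrinsics, pixels), "T" (4x4, takes a point from camera to world coordinates). Camera axes: x right, y up, looking along -z (the intrinsics and any distortion apply to the point x, -y, -z); pixel columns grow to the right and rows downward; lengths in mm; the calibration is good to about 2 mm. A picture is of the moment at which its call begins. camera_params takes no time and is no camera call.
- robot.job_done(): hands the job in, once; it reports no verdict.
Trained networks look in the newest picture that a camera, given by its name, has taken for a name from the list of things; names that differ only in an ending like _2 or _b are one class to them, and where a whole thing is asked for, a point or a joint stands for the part that bears it (a point fixed in the world has none). Each returns a list of dicts, best first, with "conf" (0 to 1); they miss things now and then, are a little off and sometimes report something else, mostly with a low value. They report only what shows in the picture. A call takes as long as a camera call.
- robot.outline_of(camera, thing): "mask" (384x512 bool, what is visible of it).
- robot.mark_of(camera, thing): "position" ([x, y, z] in mm, in world coordinates, good to about 4 mm: a listed point, or the origin of a listed thing).
The state is a dict: "time": time; "joints": joint angles; "joint_velocities": joint speeds; "joint_efforts": joint torques, N m; "tcp_pos": TCP position; "tcp_rot": TCP orientation; "ft_force": force on the tool from outside, world axes, zero at the start; "moment": the same for the moment, N m; "opening": opening from 0.0 (shut) to 1.0 (fully open).
Only numpy, scipy, OpenCV 4.12 (cv2) and the standard library are available. Lean on these libraries where they do the work, as an engineer would, in place of code of your own. Each camera call takes 0.05 s, during which the arm holds its last target.

TASK

Get the bush gauge ready by swinging its sprung black-knobbed reset lever right over to its stop and letting it spring back to rest. Then pick up the tall bush (not the low, wide one), seat it upright with its flange down in the gauge's sprung ring nest, and press it down until the nest is fully down on its stop. Finish while still holding the bush pressed down there, without letting it rise; leave the low bush and the ring gauge where they are.

Things in the scene. Friction and masses are not known exactly. Their poses are not given: they have to be found in the camera images.
- bush_gauge: Bench gauge fixed to the table: grey base plate 130 x 240 x 12 mm (x, y, z), origin at the centre of its underside, z up, -x its front (faces the robot, within 0.35 rad). It carries the sprung round nest at y = -60 mm, the reset lever at y = +70 mm and, between them, a dial 52 mm across, top 62 mm above the table. The red-handled clamp nearer the robot (handle tip near x 0.4) is not part of it.
- nest_seat (a point): Centre of the flat floor of the nest's round recess; moves down with the nest; z up. At rest it is 60 mm above the table, fully down 46 mm. The recess is 52 mm across at the floor, straight for 2.5 mm, then flares to 58 mm at the rim, 5 mm above the floor; the steel ring is 72 mm across outside.
- nest (a joint): How far the sprung nest is pressed down, m: 0 = up (at rest), 0.014 = fully down on its stop. The spring pushes back with about 4 N at the start and about 9 N fully down; it rises again when let go.
- lever_knob (a point): Centre of the black ball knob, 22 mm across, at the end of the reset lever, a straight 10 mm round rod standing up from the base, 75 mm from the pivot to the knob's centre; about 98 mm above the table at rest.
- lever_pivot (a point): Centre of the lever's pivot, 28 mm above the table, between two grey cheeks 32 mm apart over all and reaching 38 mm above the table. The pivot axis is the gauge's y axis (the point's y).
- lever (a joint): Angle of the reset lever, rad: 0 = at rest, leaning 0.35 rad from upright towards the gauge's -x (its front); it grows as the knob is pushed towards the gauge's +x, to the stop at 0.8 (leaning 0.45 rad to +x). Sprung: about 2.5 N at the knob to start, about 7 N at the stop; it swings back by itself when let go.
- bush_tall: The tall turned aluminium bush, loose, standing upright on its flange: flange 48 mm across and 6 mm thick below, round body 34 mm across above it, 28 mm tall in all, with a bore open at the top; about 50 g. Origin at the centre of its underside, z up along its axis.
- bush_low: The low, wide turned aluminium bush, loose, 58 mm across the flange and 16 mm tall; not to be moved. Origin at the centre of its underside.
- ring_gauge: Steel ring gauge lying flat, loose, 64 mm across and 20 mm tall; not to be moved. Origin at the centre of its underside.

How it is judged:
By the outcome, as a careful person would: the job done as asked, in the order asked, and still so for the second after the job is handed in, while the arm keeps its last pose, push and grip.
It also fails if it takes over 64 s, if anything falls off the work surface, if the arm or the gripper's body presses on something with over 40 N, if the wrist force passes 120 N, or if a joint passes its speed limit or range.

## Working session

There is one attempt and no reset: what is moved stays moved. The work goes in short steps, Python scripts to look and compute and a tool call to move; the robot and the scene stay as the last step left them, time stands still between calls to the robot, and variables do not carry over. Pictures are saved under pics/ and viewed, and the job is handed in when it is done.

Besides the shell and the picture viewer there is one more tool, called after ">>>" by a JSON object that holds its "api" and its "payload", one argument or row to a line. move_arm: Moves the arm, as the interface text tells. Its arguments: {"type":"object","properties":{"moves":{"type":"array"}},"required":["moves"]}

```bash
mkdir -p pics; ls
cat > h.py <<'E'
import numpy as np, cv2
from station import robot
from scipy.spatial.transform import Rotation as R
def snap(name,fn):
    im=robot.get_image(name); cv2.imwrite('pics/'+fn,im[:,:,::-1].copy()); return im
def proj(name,p):
    c=robot.camera_params(name); T=np.array(c['T']);K=np.array(c['K'])
    q=np.linalg.inv(T)@np.append(p,1); q=np.array([q[0],-q[1],-q[2]]); u=K@q; return u[:2]/u[2]
def ray(name,uv,z):
    c=robot.camera_params(name); T=np.array(c['T']);K=np.array(c['K'])
    d=np.linalg.inv(K)@np.array([uv[0],uv[1],1]); d=T[:3,:3]@np.array([d[0],-d[1],-d[2]]); o=T[:3,3]
    return o+d*(z-o[2])/d[2]
def totool(dw):
    o=robot.get_obs(); return R.from_rotvec(o['tcp_rot']).inv().apply(dw)
E
python3 - <<'E'
from h import *
np.set_printoptions(precision=4,suppress=True)
o=robot.get_obs(); print({k:np.round(v,3) for k,v in o.items()})
print(R.from_rotvec(o['tcp_rot']).as_matrix())
for c in ['top','side']:
    snap(c,c+'0.png'); p=robot.camera_params(c); print(c,p)
    for t in ['bush_gauge','nest_seat','lever_knob','lever_pivot','bush_tall','bush_low','ring_gauge']:
        for m in robot.mark_of(c,t)[:2]: print(c,t,np.round(m['position'],1),round(m['conf'],2),proj(c,m['position']))
E
```

```text
pics
{'time': np.float64(0.0), 'joints': array([-1.53 ,  0.381,  1.298, -0.   ,  1.464, -0.215]), 'joint_velocities': array([ 0.001,  0.001,  0.   ,  0.   ,  0.001, -0.001]), 'joint_efforts': array([  0.003, -44.846, -23.128,  -0.   ,   0.005,  -0.   ]), 'tcp_pos': array([ 139.147, -531.838,  241.707]), 'tcp_rot': array([-2.486,  1.919,  0.001]), 'ft_force': array([-0.489,  0.752,  0.086]), 'moment': array([-0.005, -0.012,  0.015]), 'opening': np.float64(1.004)}
[[ 0.253  -0.9675 -0.0001]
 [-0.9675 -0.253   0.0014]
 [-0.0014 -0.0003 -1.    ]]
top {'K': array([[490.5977,   0.    , 260.7053],
       [  0.    , 490.5977, 194.2047],
       [  0.    ,   0.    ,   1.    ]]), 'T': array([[  -0.0237,    0.9905,   -0.1353,  326.3334],
       [  -0.9996,   -0.0252,   -0.0095,  -34.1285],
       [  -0.0128,    0.135 ,    0.9908, 1201.4501],
       [   0.    ,    0.    ,    0.    ,    1.    ]])}
top bush_gauge [538.4 120.4   2.2] 0.96 [202.6776 176.3849]
top bush_gauge [536.4 196.1  95.8] 0.15 [164.4501 171.1124]
top nest_seat [518.7  62.4  60.1] 0.79 [224.0926 179.7898]
top lever_knob [536.2 19
[... 652 characters left out ...]
0.    ,   1.    ]])}
side bush_gauge [541.2 123.7  -0.9] 0.96 [225.1242 248.3374]
side bush_gauge [565.5 185.5  28.4] 0.53 [208.1902 253.0563]
side nest_seat [519.3  67.   57.3] 0.79 [238.1626 215.3683]
side lever_knob [539.2 194.1 100.7] 0.71 [218.3569 227.7364]
side lever_knob [ 572.4 -281.1    1.7] 0.44 [239.3263 176.1244]
side lever_pivot [564.9 185.8  30.2] 0.75 [208.3953 252.4815]
side bush_tall [ 450.6 -152.2   -1.3] 0.47 [272.5994 197.0962]
side bush_tall [538.4 123.5   0.3] 0.4 [226.3089 247.9652]
side bush_low [ 573.6 -277.6    1.2] 0.6 [238.8066 176.6631]
side ring_gauge [ 344.6 -242.1   -3. ] 0.68 [307.6737 187.0006]
side ring_gauge [ 449.8 -154.6   -0.8] 0.49 [272.9309 196.6018]
```

View pics/top0.png

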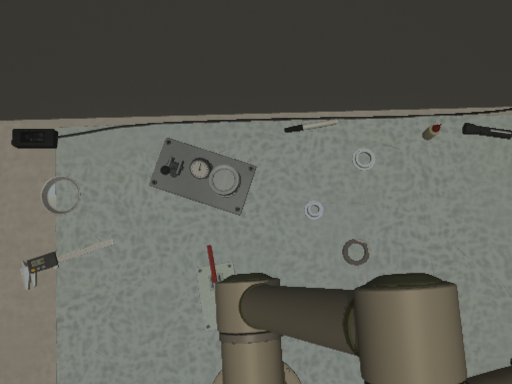

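View pics/side0.png

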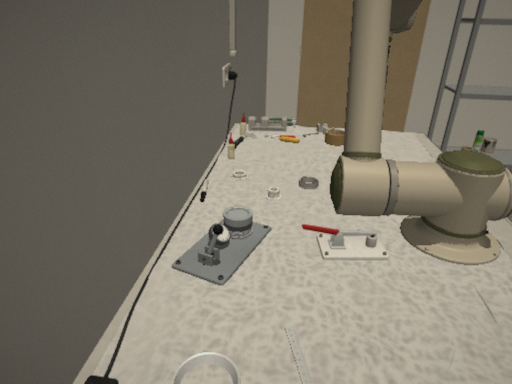

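The top view shows the gauge at about (203,176) with its knob at (166,170) and its nest at (224,180). The tall bush is at about (314,210), the low one at (364,159) and the ring at (355,252). The side view agrees. Next I'll refine the positions from the outlines.

Run:
```python
from h import *
np.set_printoptions(precision=1,suppress=True)
t=cv2.imread('pics/top0.png');s=cv2.imread('pics/side0.png')
a=cv2.resize(t[130:220,145:265],None,fx=4,fy=4,interpolation=cv2.INTER_CUBIC)
b=cv2.resize(s[180:280,170:290],None,fx=4,fy=3.6,interpolation=cv2.INTER_CUBIC)
a=a[:360,:390];b=b[:360,:410]
cv2.imwrite('pics/crop0.png',np.hstack([a,b]))
for c in ['top','side']:
    for n in ['bush_tall','nest_seat','lever_knob','bush_gauge']:
        for m in robot.outline_of(c,n)[:1]:
            k=m['mask']; ys,xs=np.nonzero(k); uv=(xs.mean(),ys.mean())
            print(c,n,round(m['conf'],2),k.sum(),np.array(uv),xs.min(),xs.max(),ys.min(),ys.max())
            if n=='bush_gauge':
                r=cv2.minAreaRect(np.stack([xs,ys],1).astype(np.float32)); 
                P=np.array([ray(c,p,12)[:2] for p in cv2.boxPoints(r)]);print(P, P.mean(0),np.degrees([np.arctan2(*(P[(i+1)%4]-P[i])[::-1]) for i in range(4)]),[np.linalg.norm(P[(i+1)%4]-P[i]) for i in range(4)])
            else:
                z={'bush_tall':14,'nest_seat':60,'lever_knob':98}[n]; print(ray(c,uv,z))
```

```text
top bush_tall 0.83 282 [313.  209.9] 303 323 201 219
[ 446.7 -148.7   14. ]
top nest_seat 0.87 763 [223.7 179.9] 209 238 165 195
[518.6  63.3  60. ]
top lever_knob 0.67 140 [168.5 168. ] 160 178 162 174
[543.  186.3  98. ]
top bush_gauge 0.88 5161 [203.  176.2] 149 256 138 215
[[516.7 255. ]
 [647.4 210.6]
 [560.2 -17.2]
 [432.1  29.9]] [539.1 119.6] [ -18.8 -111.   159.8   69.4] [np.float64(138.1402305072168), np.float64(243.91645057577387), np.float64(136.4984094445427), np.float64(240.46008409398462)]
side bush_tall 0.57 144 [273.8 193. ] 267 280 186 199
[ 447.3 -149.6   14. ]
side nest_seat 0.8 673 [238.2 217.7] 223 252 205 231
[516.7  82.1  60. ]
side lever_knob 0.63 174 [215.1 237.3] 208 223 225 253
[539.1 224.9  98. ]
side bush_gauge 0.86 3893 [223.7 246.2] 173 270 205 283
[[ 637.7  217.7]
 [ 552.4 -118.3]
 [ 432.5   51.4]
 [ 537.2  306.5]] [539.9 114.3] [-104.2  125.3   67.7  -41.5] [np.float64(346.59634418023023), np.float64(207.77702259458593), np.float64(275.7780959666518), np.float64(134.05070366753816)]
```

View pics/crop0.png

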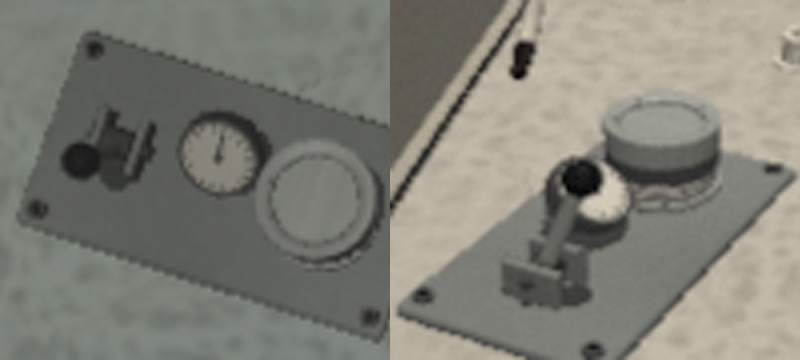

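>>> {"api": "move_arm", "payload": {
  "moves": [
    {"jaw": 0,"xyz": [-28.2,-26,0],"rotation": [0,0,0]},
    {"jaw": 0,"xyz": [-28.2,-26,0],"rotation": [0,0,0]},
    {"jaw": 0,"xyz": [-28.2,-26,0],"rotation": [0,0,0]},
    {"jaw": 0,"xyz": [-28.2,-26,0],"rotation": [0,0,0]},
    {"jaw": 0,"xyz": [-28.2,-26,0],"rotation": [0,0,0]},
    {"jaw": 0,"xyz": [-28.2,-26,0],"rotation": [0,0,0]},
    {"jaw": 0,"xyz": [-28.2,-26,0],"rotation": [0,0,0]},
    {"jaw": 0,"xyz": [-28.2,-26,0],"rotation": [0,0,0]},
    {"jaw": 0,"xyz": [-28.2,-26,0],"rotation": [0,0,0]},
    {"jaw": 0,"xyz": [-28.2,-26,0],"rotation": [0,0,0]},
    {"jaw": 0,"xyz": [-28.2,-26,0],"rotation": [0,0,0]},
    {"jaw": 0,"xyz": [-28.2,-26,0],"rotation": [0,0,0]},
    {"jaw": 0,"xyz": [-28.2,-26,0],"rotation": [0,0,0]},
    {"jaw": 0,"xyz": [-28.2,-26,0],"rotation": [0,0,0]},
    {"jaw": 0,"xyz": [-28.2,-26,0],"rotation": [0,0,0]},
    {"jaw": 0,"xyz": [-28.2,-26,0],"rotation": [0,0,0]},
    {"jaw": 0,"xyz": [-28.2,-26,0],"rotation": [0,0,0]},
    {"jaw": 0,"xyz": [-28.2,-26,0],"rotation": [0,0,0]},
    {"jaw": 0,"xyz": [-28.2,-26,0],"rotation": [0,0,0]},
    {"jaw": 0,"xyz": [-28.2,-26,0],"rotation": [0,0,0]}
  ]
}}

```text
time: 3.2
tcp_pos: [500.1, 146.8, 242.4]
tcp_rot: [-2.487, 1.92, -0.0]
ft_force: [0.4, -0.4, 0.4]
opening: 0.0
```

>>> {"api": "move_arm", "payload": {
  "moves": [
    {"jaw": 0,"xyz": [0,0,0],"rotation": [0,0,-0.14]},
    {"jaw": 0,"xyz": [0,0,0],"rotation": [0,0,-0.14]},
    {"jaw": 0,"xyz": [0,0,0],"rotation": [0,0,-0.14]},
    {"jaw": 0,"xyz": [0,0,0],"rotation": [0,0,-0.14]},
    {"jaw": 0,"xyz": [0,0,0],"rotation": [0,0,-0.14]},
    {"jaw": 0,"xyz": [0,0,0],"rotation": [0,0,-0.14]},
    {"jaw": 0,"xyz": [0,0,0],"rotation": [0,0,-0.14]},
    {"jaw": 0,"xyz": [0,0,0],"rotation": [0,0,-0.14]},
    {"jaw": 0,"xyz": [0,0,0],"rotation": [0,0,-0.14]},
    {"jaw": 0,"xyz": [0,0,0],"rotation": [0,0,-0.14]},
    {"jaw": 0,"xyz": [0,0,0],"rotation": [0,0,-0.14]},
    {"jaw": 0,"xyz": [0,0,0],"rotation": [0,0,-0.14]},
    {"jaw": 0,"xyz": [0,0,0],"rotation": [0,0,-0.14]},
    {"jaw": 0,"xyz": [0,0,0],"rotation": [0,0,-0.14]},
    {"jaw": 0,"xyz": [0,0,0],"rotation": [0,0,-0.14]},
    {"jaw": 0,"xyz": [0,0,0],"rotation": [0,0,-0.14]},
    {"jaw": 0,"xyz": [0,0,0],"rotation": [0,0,-0.14]},
    {"jaw": 0,"xyz": [0,0,0],"rotation": [0,0,-0.154]},
    {"jaw": 0,"xyz": [0,0,0],"rotation": [0,0,0]}
  ]
}}

```text
time: 5.1
tcp_pos: [499.5, 145.1, 242.3]
tcp_rot: [-2.578, -1.795, -0.0]
ft_force: [0.1, 0.5, -0.0]
opening: 0.004
```

```bash
cat > st.py <<'E'
from h import *
import sys
np.set_printoptions(precision=3,suppress=True)
o=robot.get_obs(); print({k:np.round(o[k],3) for k in ['time','joints','tcp_pos','ft_force','opening']})
Rm=R.from_rotvec(o['tcp_rot']).as_matrix(); print(Rm, 'yaw',np.arctan2(Rm[1,0],Rm[0,0]))
if len(sys.argv)>3: 
    t=np.array([float(v) for v in sys.argv[1:4]]); print('tool shift',totool(t-o['tcp_pos']))
E
python3 st.py 500 209 96; python3 -c "
from h import *
print(ray('top',(165,170),98),ray('top',(224.2,180.5),65))"
```

```text
{'time': np.float64(5.1), 'joints': array([ 0.055,  0.328,  1.379,  0.   ,  1.435, -1.161]), 'tcp_pos': array([499.542, 145.139, 242.33 ]), 'ft_force': array([ 0.051,  0.48 , -0.044]), 'opening': np.float64(0.004)}
[[ 0.347  0.938  0.   ]
 [ 0.938 -0.347  0.   ]
 [ 0.     0.    -1.   ]] yaw 1.21637133428951
tool shift [ 60.048 -21.734 146.331]
[538.53922741 194.38651791  98.        ] [516.17711879  61.75615458  65.        ]
```

>>> {"api": "move_arm", "payload": {
  "moves": [
    {"jaw": 0,"xyz": [20,-10,0],"rotation": [0,0,0]},
    {"jaw": 0,"xyz": [20,-12,0],"rotation": [0,0,0]},
    {"jaw": 0,"xyz": [20,0,0],"rotation": [0,0,0]},
    {"jaw": 0,"xyz": [0,0,30],"rotation": [0,0,0]},
    {"jaw": 0,"xyz": [0,0,30],"rotation": [0,0,0]},
    {"jaw": 0,"xyz": [0,0,30],"rotation": [0,0,0]},
    {"jaw": 0,"xyz": [0,0,30],"rotation": [0,0,0]},
    {"jaw": 0,"xyz": [0,0,26],"rotation": [0,0,0]},
    {"jaw": 0,"xyz": [0,0,0],"rotation": [0,0,0]}
  ]
}}

```text
time: 6.0
tcp_pos: [498.3, 208.7, 93.6]
tcp_rot: [-2.581, -1.787, 0.009]
ft_force: [-0.5, 0.0, 1.0]
opening: 0.0
```

Run:
```python
from h import *
s=snap('side','side1.png')[:,:,::-1]
o=robot.get_obs();print(o['tcp_pos'],o['ft_force'])
cv2.imwrite('pics/c1.png',cv2.resize(s[130:290,160:320],None,fx=3.6,fy=3.6,interpolation=cv2.INTER_CUBIC))
```

```text
[499.39489169 208.95637183  95.64882749] [ 0.20941284  0.33897665 -0.60048296]
```

View pics/c1.png

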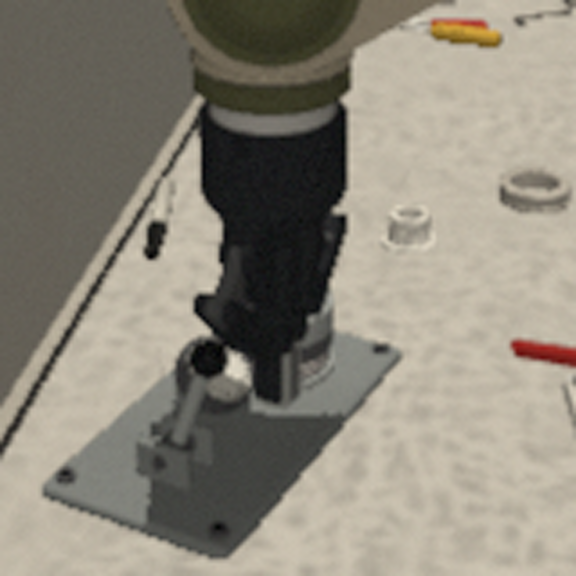

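The side view shows the closed fingertips at crop (270,390), in front of the knob at (207,357) and clear of the dial. Pushing now.

>>> {"api": "move_arm", "payload": {
  "moves": [
    {"jaw": 0,"xyz": [0,8,0],"rotation": [0,0,0]},
    {"jaw": 0,"xyz": [0,8,0],"rotation": [0,0,0]},
    {"jaw": 0,"xyz": [0,8,0],"rotation": [0,0,0]},
    {"jaw": 0,"xyz": [0,8,0],"rotation": [0,0,0]},
    {"jaw": 0,"xyz": [0,8,0],"rotation": [0,0,0]},
    {"jaw": 0,"xyz": [0,8,0],"rotation": [0,0,0]},
    {"jaw": 0,"xyz": [0,8,0],"rotation": [0,0,0]},
    {"jaw": 0,"xyz": [0,8,0],"rotation": [0,0,0]},
    {"jaw": 0,"xyz": [0,0,0],"rotation": [0,0,0]}
  ]
}}

```text
time: 6.95
tcp_pos: [560.4, 186.8, 96.8]
tcp_rot: [-2.579, -1.792, -0.001]
ft_force: [-4.9, 4.9, 3.6]
opening: -0.001
```

>>> {"api": "move_arm", "payload": {
  "moves": [
    {"jaw": 0,"xyz": [0,4,0],"rotation": [0,0,0]},
    {"jaw": 0,"xyz": [0,4,0],"rotation": [0,0,0]},
    {"jaw": 0,"xyz": [0,0,0],"rotation": [0,0,0]}
  ]
}}

```text
time: 7.25
tcp_pos: [566.7, 184.5, 96.0]
tcp_rot: [-2.578, -1.791, 0.002]
ft_force: [-5.2, 5.6, -1.3]
opening: 0.0
```

>>> {"api": "move_arm", "payload": {
  "moves": [
    {"jaw": 0,"xyz": [0,3,0],"rotation": [0,0,0]},
    {"jaw": 0,"xyz": [0,0,0],"rotation": [0,0,0]}
  ]
}}

```text
time: 7.45
tcp_pos: [569.0, 183.5, 95.7]
tcp_rot: [-2.577, -1.791, 0.004]
ft_force: [-5.5, 4.6, -2.3]
opening: -0.0
```

>>> {"api": "move_arm", "payload": {
  "moves": [
    {"jaw": 0,"xyz": [0,3,0],"rotation": [0,0,0]},
    {"jaw": 0,"xyz": [0,0,0],"rotation": [0,0,0]}
  ]
}}

```text
time: 7.65
tcp_pos: [571.3, 182.4, 95.3]
tcp_rot: [-2.576, -1.791, 0.006]
ft_force: [-6.7, 5.0, -3.9]
opening: -0.004
```

Run:
```python
from h import *
s=snap('side','side2.png')[:,:,::-1]
o=robot.get_obs();print(o['tcp_pos'],o['ft_force'])
cv2.imwrite('pics/c2.png',cv2.resize(s[130:290,160:320],None,fx=3.6,fy=3.6,interpolation=cv2.INTER_CUBIC))
```

```text
[571.22807647 182.44046062  95.35667469] [-7.46385108  5.77803633 -4.21155412]
```

View pics/c2.png

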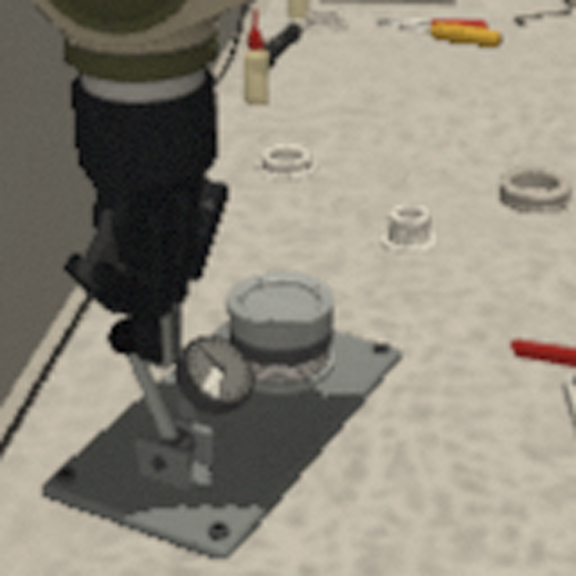

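The lever now leans to +x with the knob at crop (130,335). I'll keep pushing in small steps until the force shows the stop.

>>> {"api": "move_arm", "payload": {
  "moves": [
    {"jaw": 0,"xyz": [0,3,0],"rotation": [0,0,0]},
    {"jaw": 0,"xyz": [0,0,0],"rotation": [0,0,0]}
  ]
}}

```text
time: 7.9
tcp_pos: [573.5, 181.3, 95.0]
tcp_rot: [-2.576, -1.79, 0.009]
ft_force: [-9.1, 4.3, -4.2]
opening: 0.0
```

>>> {"api": "move_arm", "payload": {
  "moves": [
    {"jaw": 0,"xyz": [0,3,0],"rotation": [0,0,0]},
    {"jaw": 0,"xyz": [0,0,0],"rotation": [0,0,0]}
  ]
}}

```text
time: 8.1
tcp_pos: [574.0, 181.1, 94.8]
tcp_rot: [-2.572, -1.789, 0.015]
ft_force: [-18.1, 7.7, 0.6]
opening: 0.002
```

>>> {"api": "move_arm", "payload": {
  "moves": [
    {"jaw": 0,"xyz": [0,1,0],"rotation": [0,0,0]},
    {"jaw": 0,"xyz": [0,0,0],"rotation": [0,0,0]}
  ]
}}

```text
time: 8.3
tcp_pos: [574.2, 181.1, 94.8]
tcp_rot: [-2.571, -1.789, 0.017]
ft_force: [-22.2, 8.3, 2.2]
opening: 0.002
```

>>> {"api": "move_arm", "payload": {
  "moves": [
    {"jaw": 0,"xyz": [0,-10,0],"rotation": [0,0,0]},
    {"jaw": 0,"xyz": [0,-10,0],"rotation": [0,0,0]},
    {"jaw": 0,"xyz": [0,-10,0],"rotation": [0,0,0]},
    {"jaw": 0,"xyz": [0,-10,0],"rotation": [0,0,0]},
    {"jaw": 0,"xyz": [0,-10,0],"rotation": [0,0,0]},
    {"jaw": 0,"xyz": [0,-10,0],"rotation": [0,0,0]},
    {"jaw": 0,"xyz": [0,-10,0],"rotation": [0,0,0]},
    {"jaw": 0,"xyz": [0,-10,0],"rotation": [0,0,0]},
    {"jaw": 0,"xyz": [0,-10,0],"rotation": [0,0,0]},
    {"jaw": 0,"xyz": [0,-5,0],"rotation": [0,0,0]},
    {"jaw": 0,"xyz": [0,0,0],"rotation": [0,0,0]},
    {"jaw": 0,"xyz": [0,0,-30],"rotation": [0,0,0]},
    {"jaw": 0,"xyz": [0,0,-30],"rotation": [0,0,0]},
    {"jaw": 0,"xyz": [0,0,-30],"rotation": [0,0,0]},
    {"jaw": 0,"xyz": [0,0,-20],"rotation": [0,0,0]},
    {"jaw": 0,"xyz": [0,0,0],"rotation": [0,0,0]}
  ]
}}

```text
time: 9.9
tcp_pos: [491.8, 212.6, 209.1]
tcp_rot: [2.578, 1.792, 0.009]
ft_force: [0.7, 0.2, -0.2]
opening: -0.0
```

```bash
python3 - <<'E'
from h import *
s=snap('side','side3.png')[:,:,::-1]
t=snap('top','top3.png')[:,:,::-1]
o=robot.get_obs();print(o['tcp_pos'],o['ft_force'],o['tcp_rot'])
cv2.imwrite('pics/c3.png',np.hstack([cv2.resize(s[170:290,160:280],None,fx=3.2,fy=3.2,interpolation=cv2.INTER_CUBIC),cv2.resize(t[190:230,294:334],None,fx=9.6,fy=9.6,interpolation=cv2.INTER_CUBIC)]))
E
python3 st.py 447 -149 200
```

```text
[490.52317687 212.36918372 205.96644928] [ 0.27682602 -0.00465415 -1.24652774] [2.57959724e+00 1.79294703e+00 9.24013888e-05]
{'time': np.float64(10.0), 'joints': array([ 0.187,  0.383,  1.403, -0.   ,  1.355, -1.028]), 'tcp_pos': array([490.523, 212.369, 205.966]), 'ft_force': array([ 0.277, -0.005, -1.247]), 'opening': np.float64(-0.003)}
[[ 0.349  0.937  0.   ]
 [ 0.937 -0.349 -0.   ]
 [-0.     0.    -1.   ]] yaw 1.214791106949726
tool shift [-353.879   85.154    5.979]
```

View pics/c3.png

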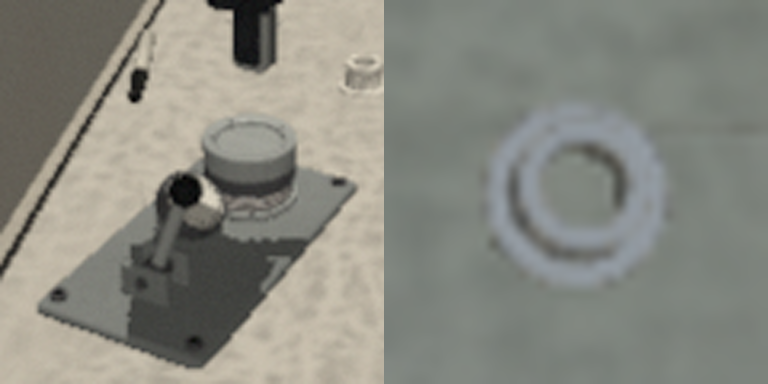

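Run:
```python
from h import *
print(ray('top',(313.6,209.9),5),ray('top',(313.6,209.3),28))
for z in (0,28): print(proj('side',[447.5,-150,z]),proj('top',[447.5,-150,z]))
```

```text
[ 447.65840323 -151.1457239     5.        ] [ 446.77263699 -148.95153312   28.        ]
[273.59184299 197.12123343] [312.94470808 210.18592837]
[273.96973536 188.75132391] [314.02539101 208.98779238]
```

Lever back at rest: knob at crop (185,188), the same as at the start. The tall bush stands upright at about (447.3, -150). Moving over it now.

>>> {"api": "move_arm", "payload": {
  "moves": [
    {"jaw": 85,"xyz": [-29.5,7.1,0],"rotation": [0,0,0]},
    {"jaw": 85,"xyz": [-29.5,7.1,0],"rotation": [0,0,0]},
    {"jaw": 85,"xyz": [-29.5,7.1,0],"rotation": [0,0,0]},
    {"jaw": 85,"xyz": [-29.5,7.1,0],"rotation": [0,0,0]},
    {"jaw": 85,"xyz": [-29.5,7.1,0],"rotation": [0,0,0]},
    {"jaw": 85,"xyz": [-29.5,7.1,0],"rotation": [0,0,0]},
    {"jaw": 85,"xyz": [-29.5,7.1,0],"rotation": [0,0,0]},
    {"jaw": 85,"xyz": [-29.5,7.1,0],"rotation": [0,0,0]},
    {"jaw": 85,"xyz": [-29.5,7.1,0],"rotation": [0,0,0]},
    {"jaw": 85,"xyz": [-29.5,7.1,0],"rotation": [0,0,0]},
    {"jaw": 85,"xyz": [-29.5,7.1,0],"rotation": [0,0,0]},
    {"jaw": 85,"xyz": [-29.5,7.1,0],"rotation": [0,0,0]}
  ]
}}

```text
time: 11.2
tcp_pos: [446.3, -150.1, 205.0]
tcp_rot: [-2.578, -1.792, 0.001]
ft_force: [0.5, -0.1, 0.0]
opening: 0.993
```

>>> {"api": "move_arm", "payload": {
  "moves": [
    {"jaw": 85,"xyz": [0,0,10],"rotation": [0,0,0.142]},
    {"jaw": 85,"xyz": [0,0,10],"rotation": [0,0,0.142]},
    {"jaw": 85,"xyz": [0,0,10],"rotation": [0,0,0.142]},
    {"jaw": 85,"xyz": [0,0,10],"rotation": [0,0,0.142]},
    {"jaw": 85,"xyz": [0,0,10],"rotation": [0,0,0.142]},
    {"jaw": 85,"xyz": [0,0,10],"rotation": [0,0,0.142]},
    {"jaw": 85,"xyz": [0,0,10],"rotation": [0,0,0.142]},
    {"jaw": 85,"xyz": [0,0,10],"rotation": [0,0,0.142]},
    {"jaw": 85,"xyz": [0,0,10],"rotation": [0,0,0.142]},
    {"jaw": 85,"xyz": [0,0,10],"rotation": [0,0,0.142]},
    {"jaw": 85,"xyz": [0,0,0],"rotation": [0,0,0.145]},
    {"jaw": 85,"xyz": [0,0,0],"rotation": [0,0,0]},
    {"jaw": 85,"xyz": [0,0,0],"rotation": [0,0,0]}
  ]
}}

```text
time: 12.5
tcp_pos: [446.7, -148.9, 105.7]
tcp_rot: [-3.094, 0.541, 0.002]
ft_force: [0.5, 0.8, 0.1]
opening: 0.999
```

```bash
python3 st.py 447.3 -150 19
```

```text
{'time': np.float64(12.5), 'joints': array([-0.574,  0.405,  1.718, -0.   ,  1.02 , -0.228]), 'tcp_pos': array([ 446.748, -148.905,  105.699]), 'ft_force': array([0.467, 0.773, 0.143]), 'opening': np.float64(0.999)}
[[ 0.941 -0.339 -0.001]
 [-0.339 -0.941  0.001]
 [-0.001 -0.    -1.   ]] yaw -0.34616939042988454
tool shift [ 0.998  0.865 86.698]
```

>>> {"api": "move_arm", "payload": {
  "moves": [
    {"jaw": 85,"xyz": [1,0.8,25],"rotation": [0,0,0]},
    {"jaw": 85,"xyz": [0,0,25],"rotation": [0,0,0]},
    {"jaw": 85,"xyz": [0,0,20],"rotation": [0,0,0]},
    {"jaw": 85,"xyz": [0,0,10],"rotation": [0,0,0]},
    {"jaw": 85,"xyz": [0,0,6],"rotation": [0,0,0]},
    {"jaw": 85,"xyz": [0,0,0],"rotation": [0,0,0]}
  ]
}}

```text
time: 13.1
tcp_pos: [447.7, -150.1, 20.2]
tcp_rot: [-3.094, 0.545, 0.001]
ft_force: [-0.1, 0.1, -0.0]
opening: 0.997
```

Run:
```python
from h import *
s=snap('side','side4.png')[:,:,::-1]
o=robot.get_obs();print(o['tcp_pos'],o['ft_force'])
cv2.imwrite('pics/c4.png',cv2.resize(s[120:220,220:340],None,fx=6,fy=6,interpolation=cv2.INTER_CUBIC))
```

```text
[ 447.86016253 -150.22769267   20.65184885] [-0.6972577  -0.4789357  -0.61309774]
```

View pics/c4.png

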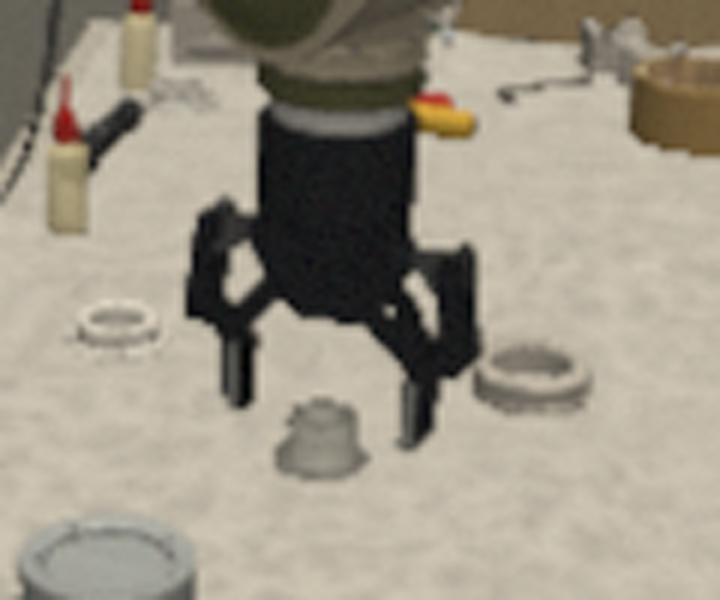

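The view shows the open fingers straddling the bush (crop 320,440), well clear of the ring gauge. Lowering 2 mm more, then gripping.

>>> {"api": "move_arm", "payload": {
  "moves": [
    {"jaw": 85,"xyz": [0,0,2],"rotation": [0,0,0]},
    {"jaw": 30,"xyz": [0,0,0],"rotation": [0,0,0]},
    {"jaw": 20,"xyz": [0,0,0],"rotation": [0,0,0]},
    {"jaw": 20,"xyz": [0,0,0],"rotation": [0,0,0]},
    {"jaw": 20,"xyz": [0,0,0],"rotation": [0,0,0]},
    {"jaw": 20,"xyz": [0,0,0],"rotation": [0,0,0]},
    {"jaw": 20,"xyz": [0,0,0],"rotation": [0,0,0]},
    {"jaw": 20,"xyz": [0,0,0],"rotation": [0,0,0]}
  ]
}}

```text
time: 13.95
tcp_pos: [447.8, -150.2, 18.9]
tcp_rot: [3.093, -0.547, 0.001]
ft_force: [-1.5, 0.2, 6.8]
opening: 0.364
```

```bash
python3 st.py 447.3 -150 120
```

```text
{'time': np.float64(13.95), 'joints': array([-0.575,  0.555,  1.804, -0.   ,  0.782, -0.225]), 'tcp_pos': array([ 447.846, -150.194,   18.89 ]), 'ft_force': array([-1.521,  0.248,  6.821]), 'opening': np.float64(0.364)}
[[ 0.939 -0.343  0.001]
 [-0.343 -0.939 -0.001]
 [ 0.001  0.    -1.   ]] yaw -0.3499216430866418
tool shift [  -0.488    0.027 -101.111]
```

>>> {"api": "move_arm", "payload": {
  "moves": [
    {"jaw": 20,"xyz": [0,0,-3],"rotation": [0,0,0]},
    {"jaw": 20,"xyz": [0,0,-7],"rotation": [0,0,0]},
    {"jaw": 20,"xyz": [0,0,-15],"rotation": [0,0,0]},
    {"jaw": 20,"xyz": [0,0,-25],"rotation": [0,0,0]},
    {"jaw": 20,"xyz": [0,0,-25],"rotation": [0,0,0]},
    {"jaw": 20,"xyz": [0,0,-25],"rotation": [0,0,0]},
    {"jaw": 20,"xyz": [0,0,-15],"rotation": [0,0,0]},
    {"jaw": 20,"xyz": [0,0,0],"rotation": [0,0,0]},
    {"jaw": 20,"xyz": [0,0,0],"rotation": [0,0,0]}
  ]
}}

```text
time: 14.85
tcp_pos: [447.4, -149.9, 133.1]
tcp_rot: [-3.094, 0.547, 0.0]
ft_force: [-0.1, -0.5, -0.8]
opening: 0.359
```

```bash
python3 - <<'E'
from h import *
s=snap('side','side5.png')[:,:,::-1]
t=snap('top','top5.png')[:,:,::-1]
o=robot.get_obs();print(o['time'],o['tcp_pos'],o['ft_force'],o['opening'])
uv=proj('side',o['tcp_pos']).astype(int);print(uv)
cv2.imwrite('pics/c5.png',cv2.resize(s[uv[1]-40:uv[1]+30,uv[0]-35:uv[0]+35],None,fx=8,fy=8,interpolation=cv2.INTER_CUBIC))
E
python3 st.py 518 63.3 120
```

```text
14.95 [ 447.20751427 -149.82220381  132.43790363] [ 0.03640079 -0.93874434 -0.60599588] 0.3587111174623502
[275 155]
{'time': np.float64(14.95), 'joints': array([-0.575,  0.367,  1.68 ,  0.   ,  1.096, -0.225]), 'tcp_pos': array([ 447.208, -149.822,  132.438]), 'ft_force': array([ 0.036, -0.939, -0.606]), 'opening': np.float64(0.359)}
[[ 0.939 -0.343 -0.002]
 [-0.343 -0.939  0.001]
 [-0.002 -0.    -1.   ]] yaw -0.3501417795714448
tool shift [  -6.587 -224.469   12.555]
```

View pics/c5.png

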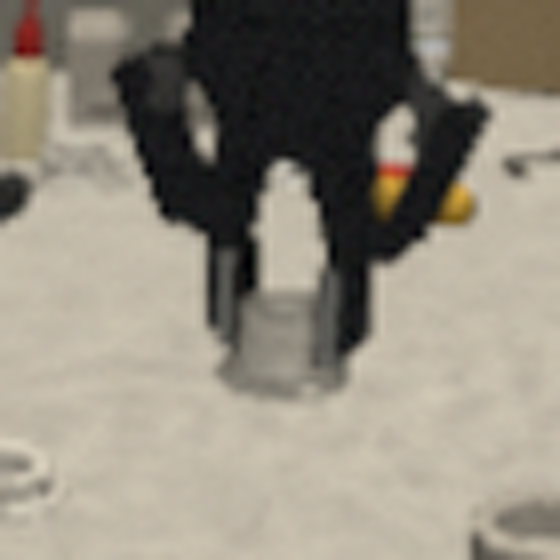

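The bush is held upright between the fingertips, flange just below the tips (crop 285,375). Carrying it over the nest.

>>> {"api": "move_arm", "payload": {
  "moves": [
    {"jaw": 20,"xyz": [-0.6,-14,0],"rotation": [0,0,0]},
    {"jaw": 20,"xyz": [-0.7,-25,0],"rotation": [0,0,0]},
    {"jaw": 20,"xyz": [-0.7,-25,0],"rotation": [0,0,0]},
    {"jaw": 20,"xyz": [-0.7,-25,0],"rotation": [0,0,0]},
    {"jaw": 20,"xyz": [-0.7,-25,0],"rotation": [0,0,0]},
    {"jaw": 20,"xyz": [-0.7,-25,0],"rotation": [0,0,0]},
    {"jaw": 20,"xyz": [-0.7,-25,0],"rotation": [0,0,0]},
    {"jaw": 20,"xyz": [-0.7,-25,0],"rotation": [0,0,0]},
    {"jaw": 20,"xyz": [-0.6,-20,0],"rotation": [0,0,0]},
    {"jaw": 20,"xyz": [-0.5,-15.5,0],"rotation": [0,0,0]},
    {"jaw": 20,"xyz": [0,0,20],"rotation": [0,0,0]},
    {"jaw": 20,"xyz": [0,0,15],"rotation": [0,0,0]},
    {"jaw": 20,"xyz": [0,0,0],"rotation": [0,0,0]},
    {"jaw": 20,"xyz": [0,0,0],"rotation": [0,0,0]}
  ]
}}

```text
time: 16.35
tcp_pos: [518.3, 63.6, 98.2]
tcp_rot: [-3.094, 0.546, 0.001]
ft_force: [-0.5, -0.2, -1.3]
opening: 0.36
```

Run:
```python
from h import *
np.set_printoptions(precision=2,suppress=True)
s=snap('side','side6.png')[:,:,::-1]
o=robot.get_obs();print(o['time'],o['tcp_pos'],o['ft_force'],o['opening'])
for m in robot.mark_of('side','bush_tall')[:2]+robot.mark_of('side','nest_seat')[:1]: print(m['position'],m['conf'])
b=o['tcp_pos']-[0,0,18.9]
x=np.array([518.4,63.3,65])
for n,c,z,r in (('nestrim',x,65,36),('nestin',x,65,29),('fl',b,b[2]+6,24)):
    a=np.linspace(0,2*np.pi,60)
    P=np.array([proj('side',[c[0]+r*np.cos(t),c[1]+r*np.sin(t),z]) for t in a])
    print(n,P.min(0),P.max(0))
I=cv2.resize(s[170:250,200:280],None,fx=7,fy=7,interpolation=cv2.INTER_CUBIC)
J=I.copy()
for c,z,r,col in ((x,65,36,(0,0,255)),(x,65,29,(0,255,0)),(b,b[2]+6,24,(255,0,0)),(b,b[2],24,(255,0,0))):
    a=np.linspace(0,2*np.pi,80)
    P=np.array([(proj('side',[c[0]+r*np.cos(t),c[1]+r*np.sin(t),z])-[199.5,169.5])*7 for t in a])
    cv2.polylines(J,[P.astype(np.int32)],True,col,1)
cv2.imwrite('pics/c6.png',np.hstack([cv2.resize(I,(395,560))[:, :],cv2.resize(J,(395,560))]) if 0 else J)
cv2.imwrite('pics/c6b.png',I)
```

```text
16.4 [518.63  63.42  98.72] [ 0.11 -0.1  -0.61] 0.3594945065806596
[521.3, 58.5, 78.2] 0.79
[518.8, 70.6, 56.9] 0.9
nestrim [223.72 204.62] [253.73 219.66]
nestin [226.66 205.99] [250.83 218.09]
fl [228.51 199.53] [248.73 209.27]
```

View pics/c6.png

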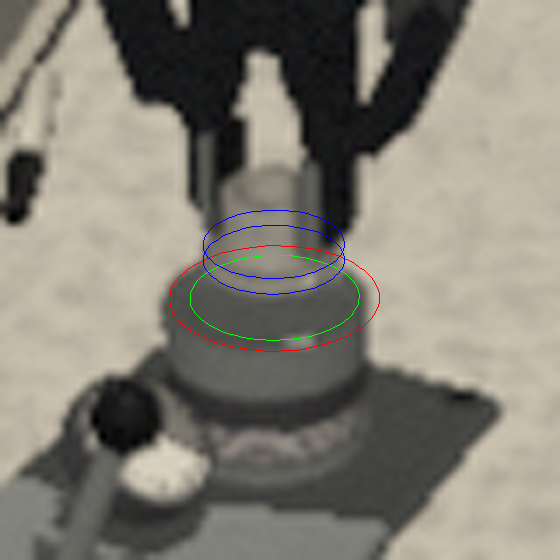

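View pics/c6b.png

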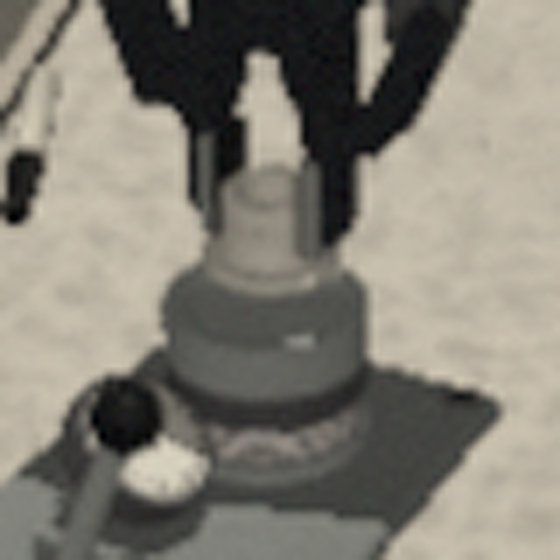

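Run:
```python
from h import *
def draw(I,cam,c,z,r,col,o,f):
    a=np.linspace(0,2*np.pi,90)
    P=np.array([(proj(cam,[c[0]+r*np.cos(t),c[1]+r*np.sin(t),z])-[o[0]-.5,o[1]-.5])*f for t in a])
    cv2.polylines(I,[P.astype(np.int32)],True,col,1)
t=cv2.imread('pics/top0.png')
A=cv2.resize(t[160:200,204:244],None,fx=9,fy=9,interpolation=cv2.INTER_CUBIC)
draw(A,'top',(518.4,63.3),65,36,(0,0,255),(204,160),9);draw(A,'top',(518.4,63.3),65,29,(0,255,0),(204,160),9)
B=cv2.resize(t[190:230,294:334],None,fx=9,fy=9,interpolation=cv2.INTER_CUBIC)
draw(B,'top',(447.5,-150),6,24,(0,0,255),(294,190),9);draw(B,'top',(447.5,-150),28,17,(0,255,0),(294,190),9)
cv2.imwrite('pics/d.png',np.hstack([A,B]))
s=cv2.imread('pics/side3.png')
A=cv2.resize(s[195:245,215:265],None,fx=7,fy=7,interpolation=cv2.INTER_CUBIC)
draw(A,'side',(520.5,63.3),65,36,(0,0,255),(215,195),7);draw(A,'side',(520.5,63.3),65,29,(0,255,0),(215,195),7)
s=cv2.imread('pics/side0.png')
B=cv2.resize(s[170:220,250:300],None,fx=7,fy=7,interpolation=cv2.INTER_CUBIC)
draw(B,'side',(447.5,-150),6,24,(0,0,255),(250,170),7);draw(B,'side',(447.5,-150),28,17,(0,255,0),(250,170),7)
cv2.imwrite('pics/e.png',np.hstack([A,B]))
```

```text
(no output)
```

View pics/d.png

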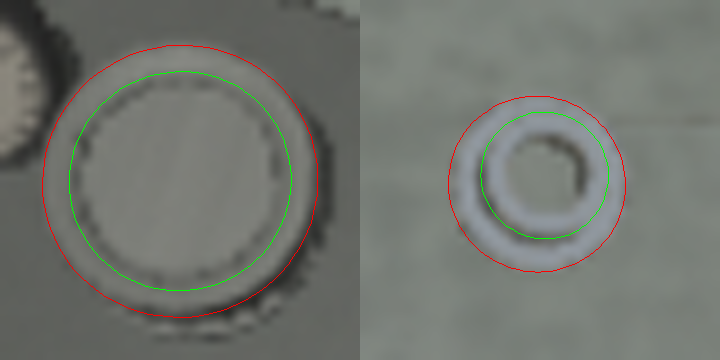

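View pics/e.png

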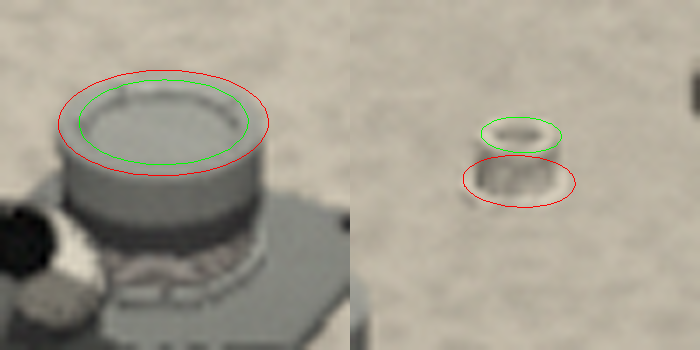

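Relative to the nest, the bush sits about 1.5 mm short in x according to the side view (held flange at crop 272, ring centre at 265). The top view puts it at about 0.5 mm. The flared recess accepts about ±5 mm. I'll correct by 1.3 mm and lower.

>>> {"api": "move_arm", "payload": {
  "moves": [
    {"jaw": 20,"xyz": [1.3,-0.8,4],"rotation": [0,0,0]},
    {"jaw": 20,"xyz": [0,0,4],"rotation": [0,0,0]},
    {"jaw": 20,"xyz": [0,0,4],"rotation": [0,0,0]},
    {"jaw": 20,"xyz": [0,0,0],"rotation": [0,0,0]}
  ]
}}

```text
time: 16.9
tcp_pos: [519.6, 63.4, 85.7]
tcp_rot: [3.093, -0.547, -0.002]
ft_force: [0.2, -0.7, -1.2]
opening: 0.354
```

>>> {"api": "move_arm", "payload": {
  "moves": [
    {"jaw": 20,"xyz": [0,0,2],"rotation": [0,0,0]},
    {"jaw": 20,"xyz": [0,0,2],"rotation": [0,0,0]},
    {"jaw": 20,"xyz": [0,0,0],"rotation": [0,0,0]}
  ]
}}

```text
time: 17.2
tcp_pos: [519.8, 63.4, 82.1]
tcp_rot: [3.094, -0.547, -0.001]
ft_force: [0.3, 1.0, -0.4]
opening: 0.362
```

>>> {"api": "move_arm", "payload": {
  "moves": [
    {"jaw": 20,"xyz": [0,0,1.5],"rotation": [0,0,0]},
    {"jaw": 20,"xyz": [0,0,1.5],"rotation": [0,0,0]},
    {"jaw": 20,"xyz": [0,0,0],"rotation": [0,0,0]}
  ]
}}

```text
time: 17.5
tcp_pos: [519.8, 63.4, 79.1]
tcp_rot: [3.094, -0.547, -0.001]
ft_force: [0.2, -0.2, -1.1]
opening: 0.363
```

Run:
```python
from h import *
s=snap('side','side7.png')[:,:,::-1]
o=robot.get_obs();print(o['time'],o['tcp_pos'],o['ft_force'],o['moment'],o['opening'])
cv2.imwrite('pics/c7.png',cv2.resize(s[170:250,200:280],None,fx=7,fy=7,interpolation=cv2.INTER_CUBIC))
```

```text
17.55 [519.91075621  63.37938054  79.25636641] [-0.39115    -0.1471391  -0.74921676] [0.06237697 0.02052087 0.01195277] 0.3615368884873834
```

View pics/c7.png

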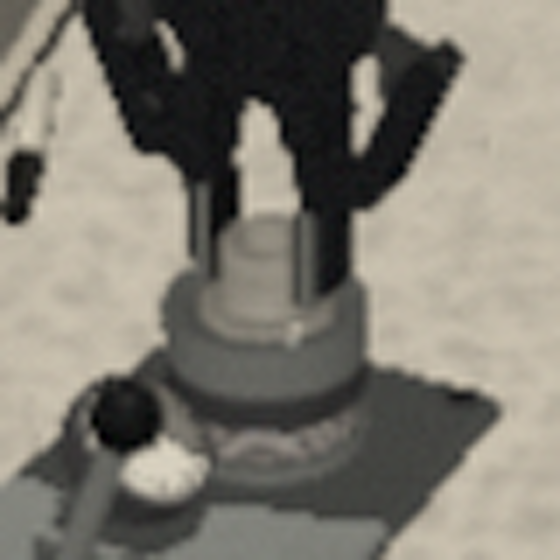

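The bush now sits inside the recess with no contact force (flange at crop 268, ring at 265). Pressing down.

>>> {"api": "move_arm", "payload": {
  "moves": [
    {"jaw": 20,"xyz": [0,0,1.5],"rotation": [0,0,0]},
    {"jaw": 20,"xyz": [0,0,1.5],"rotation": [0,0,0]},
    {"jaw": 20,"xyz": [0,0,0],"rotation": [0,0,0]}
  ]
}}

```text
time: 17.85
tcp_pos: [520.0, 63.3, 76.4]
tcp_rot: [-3.094, 0.547, -0.001]
ft_force: [-1.8, 0.1, 4.8]
opening: 0.358
```

>>> {"api": "move_arm", "payload": {
  "moves": [
    {"jaw": 20,"xyz": [0,0,2],"rotation": [0,0,0]},
    {"jaw": 20,"xyz": [0,0,2],"rotation": [0,0,0]},
    {"jaw": 20,"xyz": [0,0,2],"rotation": [0,0,0]},
    {"jaw": 20,"xyz": [0,0,0],"rotation": [0,0,0]}
  ]
}}

```text
time: 18.25
tcp_pos: [520.0, 63.4, 70.3]
tcp_rot: [-3.094, 0.547, -0.0]
ft_force: [-1.3, 0.7, 6.0]
opening: 0.362
```

>>> {"api": "move_arm", "payload": {
  "moves": [
    {"jaw": 20,"xyz": [0,0,2],"rotation": [0,0,0]},
    {"jaw": 20,"xyz": [0,0,1.5],"rotation": [0,0,0]},
    {"jaw": 20,"xyz": [0,0,0],"rotation": [0,0,0]}
  ]
}}

```text
time: 18.55
tcp_pos: [520.0, 63.4, 66.9]
tcp_rot: [-3.094, 0.547, -0.001]
ft_force: [-1.5, -0.3, 7.3]
opening: 0.361
```

>>> {"api": "move_arm", "payload": {
  "moves": [
    {"jaw": 20,"xyz": [0,0,1],"rotation": [0,0,0]},
    {"jaw": 20,"xyz": [0,0,1],"rotation": [0,0,0]},
    {"jaw": 20,"xyz": [0,0,0],"rotation": [0,0,0]}
  ]
}}

```text
time: 18.85
tcp_pos: [520.0, 63.4, 65.0]
tcp_rot: [-3.094, 0.547, -0.001]
ft_force: [-2.2, 0.1, 8.5]
opening: 0.362
```

>>> {"api": "move_arm", "payload": {
  "moves": [
    {"jaw": 20,"xyz": [0,0,1],"rotation": [0,0,0]},
    {"jaw": 20,"xyz": [0,0,0],"rotation": [0,0,0]}
  ]
}}

```text
time: 19.05
tcp_pos: [520.1, 63.4, 64.8]
tcp_rot: [3.094, -0.547, 0.002]
ft_force: [-5.4, 1.7, 15.8]
opening: 0.36
```

>>> {"api": "move_arm", "payload": {
  "moves": [
    {"jaw": 20,"xyz": [0,0,1],"rotation": [0,0,0]},
    {"jaw": 20,"xyz": [0,0,0],"rotation": [0,0,0]}
  ]
}}

```text
time: 19.25
tcp_pos: [520.1, 63.4, 64.7]
tcp_rot: [3.094, -0.547, 0.003]
ft_force: [-7.5, 0.1, 25.1]
opening: 0.36
```

The force rises sharply at TCP 64.8, which matches the expected 46 + 18.9. Checking that it holds, with one more look.

>>> {"api": "move_arm", "payload": {
  "moves": [
    {"jaw": 20,"xyz": [0,0,0],"rotation": [0,0,0]},
    {"jaw": 20,"xyz": [0,0,0],"rotation": [0,0,0]},
    {"jaw": 20,"xyz": [0,0,0],"rotation": [0,0,0]},
    {"jaw": 20,"xyz": [0,0,0],"rotation": [0,0,0]},
    {"jaw": 20,"xyz": [0,0,0],"rotation": [0,0,0]}
  ]
}}

```text
time: 19.75
tcp_pos: [520.1, 63.4, 64.7]
tcp_rot: [3.094, -0.547, 0.003]
ft_force: [-8.2, 0.3, 25.4]
opening: 0.361
```

Run:
```python
from h import *
s=snap('side','side8.png')[:,:,::-1]
o=robot.get_obs();print(o['time'],o['tcp_pos'],o['ft_force'],o['moment'],o['opening'])
cv2.imwrite('pics/c8.png',cv2.resize(s[140:290,160:340],None,fx=4,fy=4,interpolation=cv2.INTER_CUBIC))
for n in ['nest_seat','lever_knob','bush_low','ring_gauge']:
    for m in robot.mark_of('side',n)[:1]: print(n,np.round(m['position'],1),m['conf'])
```

```text
19.8 [520.08432759  63.36260093  64.72555923] [-7.87240386  0.28723497 24.72072678] [ 0.01686223  1.36186479 -0.018164  ] 0.3598633598472075
nest_seat [519.1  68.   40.4] 0.61
lever_knob [539.7 192.3  98.1] 0.5
ring_gauge [ 343.3 -241.8   -1.4] 0.62
```

View pics/c8.png

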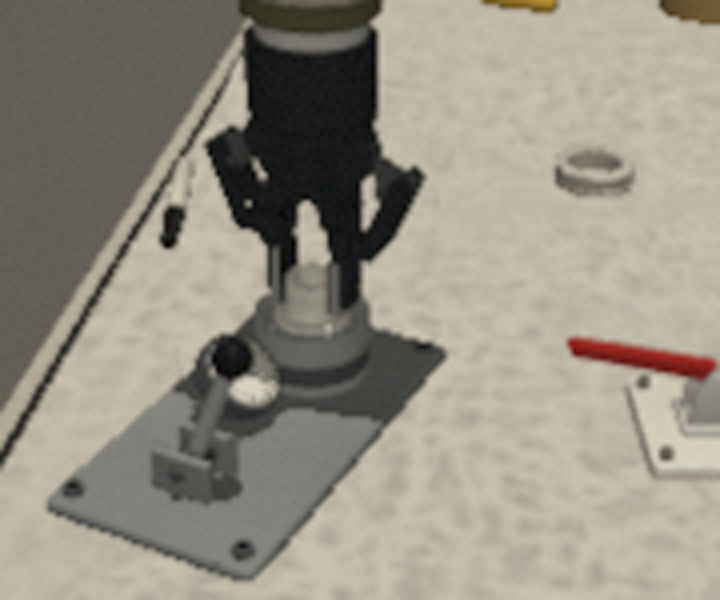

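The nest is down (the spring is hidden), the bush is upright in it at crop (310,310), the lever is at rest, and the push is steady at about 25 N. Handing in.

```bash
python3 -c "
from h import *
print(robot.job_done()); print(robot.get_obs()['tcp_pos'],robot.get_obs()['ft_force'])"
```

```text
the job is handed in; nothing more can be done
None
the job is handed in; nothing more can be done
```

The job is done and handed in at about 20 s of the 64 s allowed, with the tall bush still gripped and pressed down in the nest.

- **Reset lever:** I pushed it over with closed fingers until the force jumped from about 10 N to 23 N with almost no further travel, which is the stop. I then backed off, and the side picture showed the knob at its rest position again.
- **Bush:** I picked up the tall bush by its body and lowered it upright, flange down, into the nest. It entered the recess with no side contact.
- **Pressing:** The spring force rose from about 5 N to 8.5 N, then climbed sharply at TCP height 65 mm, where the nest should meet its stop. I held it at about 25 N for half a second without it rising.

**Checks that disagreed or are missing:**
- The two cameras differed by about 1.5 mm on the nest's position, so I split the difference.
- The network put the pressed nest's floor at 40 mm instead of 46 mm, but its side-camera readings were already about 3 mm low and the force and height agree with 46 mm.
- About 8 N of side force remained at the end.
- The ring gauge had not moved in the last picture. The low bush was hidden behind the arm there, so I could not check it at the end, but the arm never went near it.

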